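# Reset the spring-button length stop and load the plug gauge

## Robot

A 7-joint arm with a two-finger parallel gripper is mounted at the origin on a cart in front of the work surface, level with it; the furniture and walls round the work are solid. World frame = base frame: x ahead of the robot, y to its left, z up, the work surface at z = 0. Lengths are in m, angles in rad, forces in N, time in s.
With the tool pointing down it reaches from about 0.425 to 0.875 m from the base axis. Payload 4.7 kg.
Tool frame: the origin (TCP) lies at the very end of the fingers, on their centre line; the grasp point (between the pads) lies 19 mm behind it; z points along the fingers, y is the line along which they close (so a half turn about z gives the same grasp; the last joint's range is limited). The gripper opens to 87 mm and grips with 3 to 60 N. Pads are 19 mm wide; open, the fingers measure 117 mm over their backs; the gripper's body (75 mm by 190 mm) begins 51 mm behind the grasp point.
Start: joints at [-1.321, 0.321, -0.07, 1.45, 0.023, 1.371, -0.057], TCP at [0.152, 0.632, 0.223] pointing down, gripper open.
Joint ranges: [-2.86, 2.86], [-0.3, 2.09], [-1.38, 1.24], [0.06, 2.45], [-1.56, 4.7], [0.09, 2.05], [-2.69, 2.69]. Speed limits (rad/s): [2.57, 2.57, 3.14, 3.14, 3.14, 3.14, 3.14].

## Interface

Orientations are given as a rotation vector (axis times angle).
In Python, from bench import get_state, get_image, get_calibration, close_job gives the robot as it stands.
- The arm moves only by the shell command python3 -m crank 'ROWS' [FORCE]. ROWS is JSON, a list of rows, each a list of 5 numbers: the opening, from 0 (shut) to 1 (fully open), then the shift along the world's x, y, z in units of 0.2 m (1.0 is 0.2 m), then the turn about the world's z in units of 2 pi rad (1.0 is 2 pi rad). A call has 1 to 5 rows; each row is the pose to reach, as a shift and turn from the pose commanded when the call began, turning the shorter way round; what a row does not reach only later rows make up. A row lasts 1/8 s, in which the tool goes at most 62.5 mm and 10.7 degrees, less where a joint would pass 70% of its speed; a pose out of reach is approached as far as the arm can. A call with a number of a shift or a turn outside -1 to 1 is refused whole. A call with a gripper value outside its range is refused whole. The fingers move at their own pace and stop on an object; FORCE is the grip in N (left out, the last holds). Time passes only in rows, so rows that repeat a pose let the fingers close. It gives the time, the measured TCP pose, the force, the opening and the grip force at its end, in the units of the state.
- get_state(): the state, without advancing time (a new reading comes with each control period).
- get_image(name): name is "side" or "top"; returns the picture (420x560x3 uint8, red, green, blue); there is no depth.
- get_calibration(name): a dict with "fovy" (degrees; the focal length in pixels is half the picture's height over the tangent of half this angle, whatever the lens; pixels are square), "cx", "cy" (the principal point, pixels), "R" (3x3) and "t" (3): a world point X has camera coordinates R X + t. Camera axes: x right, y down, z forward; pixel columns grow to the right and rows downward; lengths in m; the calibration is good to about 2 mm. A picture is of the moment at which its call begins. get_calibration takes no time and is no camera call.
- close_job(): hands the job in; it is judged then, once.
The state is a dict: "time": time; "joint_positions": joint angles; "qd": joint speeds; "joint_torque": joint torques, N m; "position": TCP position; "tool_rot": TCP orientation; "ft_force": force on the tool from outside, world axes, zero at the start; "torque": the same for the moment, N m; "grip_width": opening from 0.0 (shut) to 1.0 (fully open); "grip_force": force on a finger pad.
Only numpy, scipy, OpenCV 4.12 (cv2) and the standard library are available. Lean on these libraries where they do the work, as an engineer would, in place of code of your own. Each camera call takes 0.05 s, during which the arm holds its last target. There are 200 camera calls.

## Task

The length stop of the gauge stand is at its short setting. Press its orange spring button in, slide the stop back away from the anvil until the button pops up by itself in the next hole, moving gently so that the button is never rammed against the edge of an opening; then lay the plug gauge in the two V-blocks between stop and anvil, let go of it, and leave everything else on the bench alone.

Things in the scene. Friction and masses are not known exactly. Their poses are not given: they have to be found in the camera images.
- gauge_stand: Fixed gauge stand, grey base 64 (x) x 310 (y) x 12 mm high. Origin on the bench on its centre line; y runs along the stand towards the anvil, z up. In its frame: aluminium guide tube 40 mm wide under the dark index plate at y -156 to -6 mm; two V-blocks at y 45 and 109 mm; anvil, a steel upright 36 mm wide and 46 mm high, face at y = 130 mm.
- plate_mid (a point): On the stand, centre line of the index plate's top face, 42 mm above the bench, at y = -80 mm of the stand. The 4 mm plate is cut out, going to -y: window 46 mm long, narrow slot 22 mm, square hole 21 mm, then slot only. The button's square 18 mm shoulder rises in window or hole, but passes only under the slot; the neck runs in the slot.
- nest (a point): Point on the stand midway between the V-blocks, at stand x 0, y 77, z 28 mm: height of the axis of an 18 mm rod laid in them. V-blocks are steel, 10 mm long, 64 mm apart (54 mm free between), V open upwards, tops 24 mm above the bench; their x-width is 36 mm.
- stop_arm (a joint): Stop arm (steel bar, blue pad), m: 0 short setting, grows as it slides along the stand's -y into the tube. Starts within 0.003 of 0. The plate may be shifted 8 mm either way, so the long setting lies somewhere from 0.0455 to 0.0645: find it by feel, the button springs up and its shoulder stops at the hole's far edge (keep that under 22 N). Friction about 1.5 N.
- stop_button (a joint): Spring button, m pressed in. 0: up (popped out); 0.008: against its bottom. Spring takes 4 N at 0, 8 N at 0.008, straight down. Up, its shoulder locks the arm; beyond 0.0045 the shoulder is under the plate and the arm slides. With the shoulder under the slot (certain with the arm at 0.027) the plate keeps it down at 0.0045 by itself.
- button_top (a point): Centre of the top of the orange button cap, a cylinder 18 mm in diameter and 14 mm high on an 8 mm neck; z = 65 mm above the bench when up, cap underside 9 mm above the plate. In the stand's frame at x = 0, y = -45 mm minus the arm's joint value.
- pad_face (a point): Centre of the stop pad's face towards the anvil (pad 28 wide, 8 thick, z 25 to 46 mm above the bench). Gap to the anvil is about 54 mm at the short setting, 99 to 119 mm at the long one.
- gauge_plug: Loose plug gauge, grey steel rod 18 mm in diameter, 95 mm long, about 0.22 kg, lying on the bench. Origin: middle of its underside, so 9 mm below its axis; y along the rod.
- tin_cup: Loose tin cup, 56 mm in diameter, 35 mm high; bystander. Origin: centre of its underside.
- oil_can: Loose plastic oil bottle with red spout, 47 mm in diameter, 140 mm high; bystander. Origin: centre of its underside.
- ring_1: Loose grey steel ring, 52 mm in diameter, 10 mm high; bystander. Origin: centre of its underside.
- spring_3: Loose green coil spring, 22 mm in diameter, 26 mm high; bystander. Origin: centre of its underside.

How it is judged:
By the outcome, as a careful person would: the job done as asked, in the order asked, and still so for the second after the job is handed in, with the robot touching nothing.
It also fails if it takes over 51 s, if anything falls off the work surface, if the arm or the gripper's body presses on something with over 40 N, if the wrist force passes 120 N, or if a joint passes its speed limit or range.

## Working session

There is one attempt and no reset: what is moved stays moved. The work goes in short steps, Python scripts to look and compute and a shell command to move; the robot and the scene stay as the last step left them, time stands still between calls to the robot, and variables do not carry over. Pictures are saved under pics/ and viewed, at most 10 in all, crops included, and the job is handed in when it is done.

```bash
mkdir -p pics; ls; python3 - <<'E'
from bench import *
import cv2
s=get_state();print({k:s[k] for k in('time','position','tool_rot','ft_force','grip_width')})
for n in('side','top'):
    cv2.imwrite(f'pics/{n}0.png',get_image(n)[:,:,::-1]);c=get_calibration(n);print(n,c)
E
```

```text
pics
{'time': 0.0, 'position': array([0.15176865, 0.63143368, 0.22141066]), 'tool_rot': array([-0.36938449, -3.11968702,  0.00317469]), 'ft_force': array([0.45248071, 0.39134928, 0.03161046]), 'grip_width': 1.0004241410856125}
side {'fovy': 53.06490659059337, 'cx': 274.20622934912205, 'cy': 210.42766255584897, 'R': array([[ 0.97712944, -0.21261773, -0.00342932],
       [-0.09765049, -0.43433068, -0.89544472],
       [ 0.18889796,  0.87530027, -0.44515952]]), 't': array([-0.53039667,  0.13293439,  1.23433588])}
top {'fovy': 52.71569753285393, 'cx': 283.63966204027986, 'cy': 207.5926547238006, 'R': array([[ 0.00479147, -0.99943225,  0.03334985],
       [-0.99898948, -0.0062744 , -0.0445044 ],
       [ 0.04468838, -0.03310291, -0.99845238]]), 't': array([-0.00536022,  0.52587607,  1.14127087])}
```

View pics/top0.png

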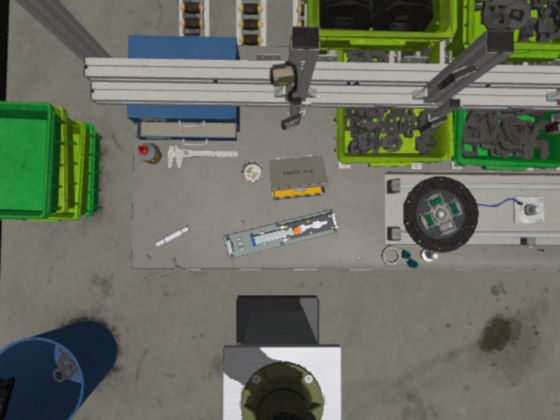

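View pics/side0.png

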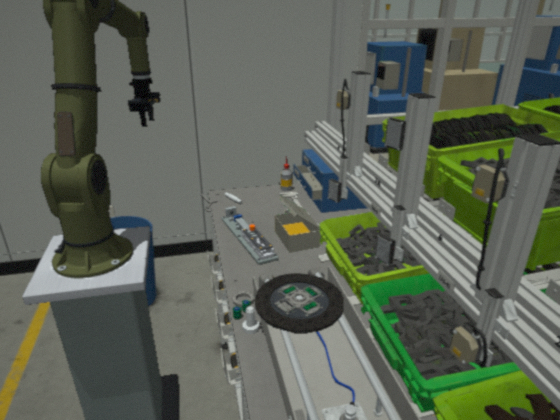

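```bash
python3 - <<'E'
import cv2
a=cv2.imread('pics/top0.png')[200:265,215:345];cv2.imwrite('pics/t1.png',cv2.resize(a,None,fx=6,fy=6,interpolation=cv2.INTER_CUBIC))
a=cv2.imread('pics/side0.png')[180:270,210:290];cv2.imwrite('pics/s1.png',cv2.resize(a,None,fx=6.5,fy=6.5,interpolation=cv2.INTER_CUBIC))
E
```

```text
(no output)
```

View pics/t1.png

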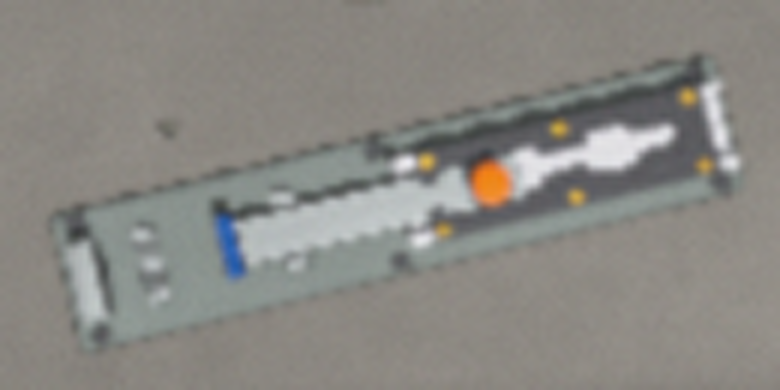

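View pics/s1.png

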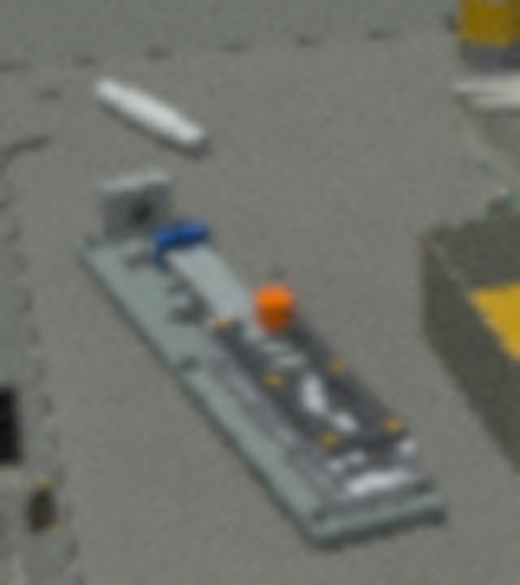

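```bash
cat > h.py <<'E'
import numpy as np, cv2
from bench import *
def ray(n,uv):
    c=get_calibration(n);f=210/np.tan(np.radians(c['fovy'])/2)
    d=np.array([(uv[0]-c['cx'])/f,(uv[1]-c['cy'])/f,1.]);R=np.array(c['R'])
    d=R.T@d;return -R.T@np.array(c['t']),d/np.linalg.norm(d)
def plane(n,uv,z):
    o,d=ray(n,uv);return o+d*(z-o[2])/d[2]
def tri(a,b):
    (o,d),(p,e)=ray('top',a),ray('side',b)
    s=np.linalg.lstsq(np.c_[d,-e],p-o,rcond=None)[0];A=o+s[0]*d;B=p+s[1]*e
    return (A+B)/2,np.linalg.norm(A-B)
def blob(im,f,roi):
    x0,y0,x1,y1=roi;h=cv2.cvtColor(im[y0:y1,x0:x1],cv2.COLOR_RGB2HSV).astype(int)
    m=f(h[...,0],h[...,1],h[...,2]).astype(np.uint8)
    n,l,s,c=cv2.connectedComponentsWithStats(m);i=1+np.argmax(s[1:,4]);m=(l==i).astype(np.uint8)
    r=cv2.minAreaRect(cv2.findContours(m,0,1)[0][0]);b=cv2.boxPoints(r)+[x0,y0]
    return c[i]+[x0,y0],s[i,4],b
OR=lambda h,s,v:(h<14)&(s>190)&(v>150)
BL=lambda h,s,v:(h>105)&(h<125)&(s>150)&(v>90)
WH=lambda h,s,v:(v>190)&(s<40)
def look():
    return get_image('top'),get_image('side')
RT,RS=(215,195,345,265),(205,180,300,270)
def pts(T,S):
    for n,f in(('button',OR),('pad',BL)):
        a,b=blob(T,f,RT),blob(S,f,RS);p,e=tri(a[0],b[0]);print(n,a[0].round(1),a[1],b[0].round(1),b[1],p.round(4),'gap',e.round(4))
E
python3 - <<'E'
from h import *
T=cv2.imread('pics/top0.png')[...,::-1].copy();S=cv2.imread('pics/side0.png')[...,::-1].copy()
pts(T,S)
a=blob(T,WH,(140,215,200,260));b=blob(S,WH,(215,185,250,210));print('rod',a,b,tri(a[0],b[0]))
print('rod ends z9',[plane('top',q,.009).round(4) for q in a[2]])
for q in((55,212),(95,348),(705,60),(738,190)):print('base',plane('top',(215+(q[0]+.5)/6-.5,200+(q[1]+.5)/6-.5),.012).round(4))
for q in((75,250),(100,330)):print('anvil',plane('top',(215+q[0]/6-.4,200+q[1]/6-.4),.046).round(4))
g=[(428,162),(444,230),(559,128),(576,197),(688,97),(705,166)]
G=np.array([plane('top',(215+(q[0]+.5)/6-.5,200+(q[1]+.5)/6-.5),.042) for q in g]);print('screws',G.round(4))
# screw triangulation of a pair for height: side crop
for gi,sq in((3,(275,380)),(5,(330,440)),(2,(338,366)),(4,(394,425))):
    q=g[gi];print(tri((215+(q[0]+.5)/6-.5,200+(q[1]+.5)/6-.5),(210+(sq[0]+.5)/6.5-.5,180+(sq[1]+.5)/6.5-.5)))
E
```

```text
button [295.  228.3] 6 [251.6 225.9] 7 [ 0.4682 -0.0304  0.0602] gap 0.0034
pad [252.9 240.7] 16 [237.3 215.9] 11 [0.437  0.079  0.0426] gap 0.0005
rod (array([172.74509804, 235.70588235]), np.int32(51), array([[164.20000458, 238.40000153],
       [179.40000534, 230.80000401],
       [180.6000061 , 233.20000458],
       [165.40000534, 240.80000305]])) (array([233. , 196.5]), np.int32(10), array([[229.80000114, 195.39999962],
       [230.20000267, 194.60000038],
       [236.20000267, 197.60000038],
       [235.80000114, 198.39999962]])) (array([0.44896164, 0.29486257, 0.0145666 ]), np.float64(0.0011116358615635648))
rod ends z9 [array([0.441 , 0.3189, 0.009 ]), array([0.4616, 0.2786, 0.009 ]), array([0.4551, 0.2753, 0.009 ]), array([0.4345, 0.3156, 0.009 ])]
base [0.451 0.159 0.012]
base [0.3901 0.1404 0.012 ]
base [ 0.5213 -0.1348  0.012 ]
base [ 0.4623 -0.1498  0.012 ]
anvil [0.4352 0.1464 0.046 ]
anvil [0.4004 0.1352 0.046 ]
screws [[ 0.4743 -0.0077  0.042 ]
 [ 0.4444 -0.0149  0.042 ]
 [ 0.4896 -0.0656  0.042 ]
 [ 0.4592 -0.0731  0.042 ]
 [ 0.5036 -0.1228  0.042 ]
 [ 0.4731 -0.1303  0.042 ]]
(array([ 0.45950854, -0.07309255,  0.04302657]), np.float64(0.0006031419282816829))
(array([ 0.47379493, -0.13022435,  0.0434584 ]), np.float64(0.0013362986823574484))
(array([ 0.48991854, -0.06558551,  0.04228676]), np.float64(0.0006604886818993745))
(array([ 0.50403993, -0.12276411,  0.04268571]), np.float64(0.0008968515256780876))
```

```bash
python3 - <<'E'
import re
s=open('h.py').read()
s=s.replace("(h<14)&(s>190)&(v>150)","(h<16)&(s>110)&(v>100)").replace("(h>105)&(h<125)&(s>150)&(v>90)","(h>103)&(h<127)&(s>100)&(v>60)").replace("(v>190)&(s<40)","(v>160)&(s<60)")
open('h.py','w').write(s)
E
python3 - <<'E'
from h import *
T=cv2.imread('pics/top0.png')[...,::-1].copy();S=cv2.imread('pics/side0.png')[...,::-1].copy()
pts(T,S)
for roi,n,I in(((140,215,200,260),'top',T),((215,185,250,210),'side',S)):
  for t in(145,160,175):
    a=blob(I,lambda h,s,v:(v>t)&(s<60),roi);print(n,t,a[0],a[1],a[2].round(1).tolist())
    if n=='top': P=a
p,e=tri(P[0],a[0]);print('rod',p,e)
B=blob(T,lambda h,s,v:((h>60)&(h<100)&(s>28)),(215,195,345,265));print(B)
print([plane('top',q,.012).round(4) for q in B[2]])
h=cv2.cvtColor(T,cv2.COLOR_RGB2HSV);print(h[240,235],h[225,225],h[237,172-20])
E
```

```text
button [296.2 229.9] 38 [251.7 226.8] 33 [ 0.466  -0.034   0.0592] gap 0.0005
pad [252.7 240.3] 30 [236.9 216.2] 25 [0.4369 0.0797 0.0412] gap 0.0016
top 145 [171.40883978 236.43093923] 181 [[154.3, 242.6], [186.2, 225.4], [188.8, 230.3], [156.9, 247.5]]
top 160 [171.55479452 236.35616438] 146 [[154.8, 242.8], [185.8, 225.8], [188.1, 230.0], [157.1, 247.0]]
top 175 [172.58571429 235.84285714] 70 [[164.0, 238.2], [179.4, 229.9], [181.3, 233.3], [165.9, 241.7]]
side 145 [232.60655738 196.37704918] 61 [[224.4, 194.2], [226.0, 191.0], [240.8, 198.4], [239.2, 201.6]]
side 160 [232.56818182 196.45454545] 44 [[224.7, 193.4], [226.3, 190.8], [240.4, 199.3], [238.9, 201.9]]
side 175 [232.9375  196.65625] 32 [[225.4, 194.2], [226.4, 192.2], [239.6, 198.8], [238.6, 200.8]]
rod [0.4486669  0.29546623 0.01368697] 0.0013009510451361605
(array([251., 242.]), np.int32(1), array([[251., 242.],
       [251., 242.],
       [251., 242.],
       [251., 242.]]))
[array([0.4322, 0.0854, 0.012 ]), array([0.4322, 0.0854, 0.012 ]), array([0.4322, 0.0854, 0.012 ]), array([0.4322, 0.0854, 0.012 ])]
[ 77  16 144] [ 15  19 135] [ 14  22 130]
```

```bash
python3 -m crank '[[0.45,1,-1,0,0.0767],[0.45,1,-1,0,0.0767],[0.45,1,-1,0,0.0767],[0.45,1,-1,0,0.0767],[0.45,1,-1,0,0.0767]]' 5 && python3 -m crank '[[0.45,0.57,-1,0,0],[0.45,0.57,-1,0,0],[0.45,0.57,-1,0,0],[0.45,0.57,-1,0,0]]' && python3 -m crank '[[0.45,0,-1,0,0],[0.45,0,-1,0,0],[0.45,0,-1,0,0],[0.45,0,-1,0,0]]' && python3 -m crank '[[0.45,0,-0.33,0,0],[0.45,0,-0.33,-0.5,0],[0.45,0,-0.33,-0.5,0],[0.45,0,-0.33,-0.5,0],[0.45,0,-0.33,-0.5,0]]'; python3 -c "
from bench import *;s=get_state();print(s['position'],s['tool_rot'],s['joint_positions'])"
```

```text
time: 0.72
position: [0.3548, 0.4285, 0.2223]
tool_rot: [-0.378, 3.118, -0.002]
ft_force: [-0.1, -0.0, 0.6]
grip_width: 0.52
grip_force: 0.0
time: 1.23
position: [0.4671, 0.2286, 0.2224]
tool_rot: [0.381, -3.118, 0.001]
ft_force: [0.0, 0.1, -0.1]
grip_width: 0.448
grip_force: 0.0
time: 1.72
position: [0.4655, 0.0272, 0.2226]
tool_rot: [-0.374, 3.119, -0.0]
ft_force: [-0.3, 1.1, 0.3]
grip_width: 0.448
grip_force: 0.0
time: 2.35
position: [0.467, -0.0333, 0.1239]
tool_rot: [-0.387, 3.116, -0.0]
ft_force: [0.5, 0.2, -0.1]
grip_width: 0.45
grip_force: 0.0
[ 0.46699698 -0.03333635  0.12393619] [-3.87001807e-01  3.11581779e+00 -6.95850885e-05] [-0.48133041 -0.00469961  0.49892705  2.02809865  0.00226512  1.11580076
  1.83454215]
```

```bash
python3 -m crank '[[0.45,0,0,-0.2,0],[0.45,0,0,-0.355,0],[0.45,0,0,-0.355,0]]' && python3 -m crank '[[0.3,0,0,0,0],[0.2,0,0,0,0],[0.15,0,0,0,0],[0.15,0,0,0,0]]' 4; python3 - <<'E'
from h import *
T,S=look();pts(T,S);s=get_state();print(s['position'],s['ft_force'],s['grip_width'])
a=S[190:260,210:290,::-1];b=T[195:265,255:335,::-1]
cv2.imwrite('pics/g.png',cv2.resize(cv2.hconcat([a,b]),None,fx=5,fy=5,interpolation=cv2.INTER_CUBIC))
E
```

```text
time: 2.72
position: [0.4655, -0.0335, 0.0516]
tool_rot: [0.387, -3.116, 0.0]
ft_force: [-0.5, -0.1, 0.1]
grip_width: 0.449
grip_force: 0.0
time: 3.22
position: [0.4668, -0.0338, 0.0526]
tool_rot: [-0.386, 3.116, 0.001]
ft_force: [0.7, 1.7, 3.6]
grip_width: 0.203
grip_force: 4.0Traceback (most recent call last):
  File "<stdin>", line 2, in <module>
  File "h.py", line 27, in pts
    a,b=blob(T,f,RT),blob(S,f,RS);p,e=tri(a[0],b[0]);print(n,a[0].round(1),a[1],b[0].round(1),b[1],p.round(4),'gap',e.round(4))
        ~~~~^^^^^^^^
  File "h.py", line 16, in blob
    n,l,s,c=cv2.connectedComponentsWithStats(m);i=1+np.argmax(s[1:,4]);m=(l==i).astype(np.uint8)
                                                    ~~~~~~~~~^^^^^^^^^
    return _wrapfunc(a, 'argmax', axis=axis, out=out, **kwds)
    return bound(*args, **kwds)
ValueError: attempt to get argmax of an empty sequence
```

```bash
python3 -m crank '[[0.1,0,0,0,0],[0.1,0,0,0,0],[0.1,0,0,-0.01,0],[0.1,0,0,-0.02,0],[0.1,0,0,-0.033,0]]' 40; python3 -m crank '[[0.1,0,0,0,0],[0.1,0,0,0,0]]'
```

```text
time: 3.95
position: [0.4667, -0.0338, 0.0454]
tool_rot: [-0.386, 3.116, 0.0]
ft_force: [1.4, 0.1, 7.1]
grip_width: 0.191
grip_force: 40.0
time: 4.2
position: [0.4667, -0.0338, 0.0455]
tool_rot: [-0.385, 3.116, 0.0]
ft_force: [1.3, 0.6, 8.3]
grip_width: 0.19
grip_force: 40.0
```

```bash
python3 -m crank '[[0.1,0.002,-0.007,0,0],[0.1,0.005,-0.0194,0,0],[0.1,0.008,-0.032,0,0],[0.1,0.0116,-0.046,0,0],[0.1,0.0152,-0.0606,0,0]]'; python3 -c "
from bench import *;s=get_state();print(s['position'],s['ft_force'],s['grip_width'])"
```

```text
time: 4.82
position: [0.4696, -0.0456, 0.0454]
tool_rot: [-0.386, 3.117, 0.001]
ft_force: [1.0, 1.7, 6.7]
grip_width: 0.189
grip_force: 40.0
[ 0.46961108 -0.04556168  0.04542155] [0.96969537 1.71629334 6.73420832] 0.18920695756674716
```

```bash
python3 -m crank '[[0.1,0.0037,-0.0145,0,0],[0.1,0.0073,-0.029,0,0],[0.1,0.011,-0.0437,0,0],[0.1,0.0146,-0.058,0,0],[0.1,0.0183,-0.0727,0,0]]';python3 -m crank '[[0.1,0,0,0,0],[0.1,0,0,0,0]]'
```

```text
time: 5.45
position: [0.4733, -0.0601, 0.0454]
tool_rot: [-0.386, 3.117, 0.001]
ft_force: [1.0, 2.5, 6.7]
grip_width: 0.186
grip_force: 40.0
time: 5.7
position: [0.4734, -0.0606, 0.0455]
tool_rot: [-0.386, 3.116, 0.0]
ft_force: [1.2, 1.5, 8.5]
grip_width: 0.188
grip_force: 40.0
```

```bash
python3 -m crank '[[0.1,0,0,0.006,0],[0.1,0,0,0.013,0],[0.1,0,0,0.013,0],[0.29,0,0,0.013,0],[0.29,0,0,0.013,0]]';python3 -m crank '[[0.29,0,0,0.012,0],[0.29,0,0,0.012,0]]'
```

```text
time: 6.32
position: [0.471, -0.0608, 0.0465]
tool_rot: [0.385, -3.115, -0.0]
ft_force: [0.7, 0.4, -0.0]
grip_width: 0.278
grip_force: 0.0
time: 6.58
position: [0.4723, -0.0607, 0.0498]
tool_rot: [0.385, -3.117, -0.0]
ft_force: [-0.5, -1.2, 0.1]
grip_width: 0.288
grip_force: 0.0
```

```bash
python3 -m crank '[[0.29,0.003,-0.0121,0,0],[0.29,0.006,-0.0242,0,0],[0.29,0.009,-0.0364,0,0],[0.29,0.0122,-0.0485,0,0],[0.29,0.0146,-0.058,0,0]]';python3 -m crank '[[0.29,0.0024,-0.0097,0,0],[0.29,0.0049,-0.0194,0,0],[0.29,0.0073,-0.029,0,0]]'
```

```text
time: 7.2
position: [0.4753, -0.0719, 0.0499]
tool_rot: [0.386, -3.117, -0.001]
ft_force: [-1.1, 3.9, 0.3]
grip_width: 0.294
grip_force: 2.4
time: 7.58
position: [0.4768, -0.078, 0.0499]
tool_rot: [0.386, -3.118, -0.0]
ft_force: [-1.4, 5.3, 1.1]
grip_width: 0.289
grip_force: 2.5
```

```bash
python3 -m crank '[[0.29,0.001,-0.005,0,0],[0.29,0.0024,-0.0097,0,0],[0.29,0.0036,-0.0145,0,0]]';python3 -m crank '[[0.29,0.001,-0.005,0,0],[0.29,0.0024,-0.0097,0,0]]';python3 -m crank '[[0.29,0.001,-0.005,0,0],[0.29,0.0024,-0.0097,0,0]]'
```

```text
time: 7.95
position: [0.4775, -0.0809, 0.0499]
tool_rot: [0.386, -3.118, -0.0]
ft_force: [-1.7, 5.1, 0.6]
grip_width: 0.291
grip_force: 2.5
time: 8.2
position: [0.478, -0.0828, 0.0499]
tool_rot: [0.386, -3.118, -0.0]
ft_force: [-1.8, 4.3, 0.8]
grip_width: 0.292
grip_force: 2.5
time: 8.45
position: [0.4785, -0.0848, 0.0499]
tool_rot: [0.386, -3.118, -0.0]
ft_force: [-1.4, 4.8, 0.1]
grip_width: 0.286
grip_force: 2.5
```

```bash
python3 -m crank '[[0.29,0.001,-0.0036,0,0],[0.29,0.0018,-0.0073,0,0],[0.29,0.0024,-0.0097,0,0]]'
```

```text
time: 8.82
position: [0.4791, -0.0868, 0.05]
tool_rot: [0.386, -3.118, -0.0]
ft_force: [-1.4, 5.6, -0.7]
grip_width: 0.289
grip_force: 2.5
```

```bash
python3 -m crank '[[0.29,0.001,-0.0036,0,0],[0.29,0.0018,-0.0073,0,0]]'
```

```text
time: 9.07
position: [0.4794, -0.0883, 0.05]
tool_rot: [0.386, -3.118, -0.0]
ft_force: [-2.5, 5.1, 1.4]
grip_width: 0.291
grip_force: 2.4
```

```bash
python3 -m crank '[[0.29,0.001,-0.0036,0,0],[0.29,0.0018,-0.0073,0,0]]'
```

```text
time: 9.32
position: [0.4798, -0.0898, 0.05]
tool_rot: [0.386, -3.118, -0.0]
ft_force: [-1.5, 4.1, 1.4]
grip_width: 0.293
grip_force: 2.3
```

```bash
python3 -m crank '[[0.29,0.001,-0.0036,0,0],[0.29,0.0018,-0.0073,0,0]]'
```

```text
time: 9.57
position: [0.4803, -0.0915, 0.0501]
tool_rot: [-0.385, 3.118, -0.0]
ft_force: [-2.8, 3.7, 1.8]
grip_width: 0.291
grip_force: 1.9
```

```bash
python3 -m crank '[[0.29,0.001,-0.0036,0,0],[0.29,0.0012,-0.005,0,0]]'
```

```text
time: 9.82
position: [0.4809, -0.0931, 0.0501]
tool_rot: [-0.385, 3.117, -0.002]
ft_force: [-0.5, 1.4, 0.8]
grip_width: 0.289
grip_force: 0.7
```

```bash
python3 -m crank '[[0.29,0.0006,-0.0025,0,0],[0.29,0.0012,-0.005,0,0]]'
```

```text
time: 10.07
position: [0.4809, -0.0934, 0.0501]
tool_rot: [-0.385, 3.117, -0.0]
ft_force: [-1.1, 0.9, 0.1]
grip_width: 0.29
grip_force: 0.8
```

```bash
python3 -m crank '[[0.29,0.0006,-0.0025,0,0],[0.29,0.0012,-0.005,0,0]]'
```

```text
time: 10.32
position: [0.4811, -0.0942, 0.0501]
tool_rot: [-0.386, 3.117, -0.0]
ft_force: [-1.6, 1.7, 1.7]
grip_width: 0.287
grip_force: 0.8
```

```bash
python3 -m crank '[[0.29,0.0006,-0.0025,0,0],[0.29,0.0012,-0.005,0,0]]'
```

```text
time: 10.58
position: [0.4813, -0.0951, 0.0501]
tool_rot: [-0.386, 3.117, 0.0]
ft_force: [0.1, 1.6, 1.1]
grip_width: 0.291
grip_force: 0.8
```

```bash
python3 -m crank '[[0.29,0.0006,-0.0025,0,0],[0.29,0.0012,-0.005,0,0]]'
```

```text
time: 10.82
position: [0.4814, -0.0953, 0.05]
tool_rot: [0.386, -3.118, -0.002]
ft_force: [-1.3, 4.5, 2.0]
grip_width: 0.291
grip_force: 2.4
```

```bash
python3 -m crank '[[0.29,0.0006,-0.0025,0,0],[0.29,0.0012,-0.005,0,0]]'
```

```text
time: 11.08
position: [0.4814, -0.0954, 0.05]
tool_rot: [0.387, -3.117, -0.004]
ft_force: [-2.1, 6.9, 4.0]
grip_width: 0.292
grip_force: 3.6
```

```bash
python3 -m crank '[[0.29,-0.003,0.0121,0,0],[0.29,-0.0061,0.0243,0,0],[0.5,-0.0061,0.0243,0,0],[0.5,-0.0061,0.0243,0.2,0],[0.5,-0.0061,0.0243,0.5,0]]'; python3 -m crank '[[0.5,-0.1,0.8,0.2,-0.09],[0.5,-0.1,0.8,0.2,-0.09],[0.5,-0.1,1,0.2,-0.2],[0.5,-0.1,1,0.2,-0.21]]'
python3 - <<'E'
from h import *
T,S=look();cv2.imwrite('pics/T2.png',T[...,::-1]);cv2.imwrite('pics/S2.png',S[...,::-1])
s=get_state();print(s['position'],s['tool_rot'],s['time'])
a=S[180:270,205:295,::-1];b=T[195:285,245:335,::-1]
cv2.imwrite('pics/g.png',cv2.resize(cv2.hconcat([a,b]),None,fx=4.4,fy=4.4,interpolation=cv2.INTER_CUBIC))
pts(T,S)
E
```

```text
time: 11.7
position: [0.4788, -0.0927, 0.1495]
tool_rot: [0.384, -3.114, 0.001]
ft_force: [1.2, 0.2, 1.2]
grip_width: 0.48
grip_force: 0.0
time: 12.2
position: [0.4606, 0.108, 0.1903]
tool_rot: [0.644, 3.074, 0.002]
ft_force: [0.2, -0.1, -0.0]
grip_width: 0.5
grip_force: 0.0
[0.46023408 0.111963   0.19043407] [0.62802693 3.07741482 0.00423285] 12.3
button [318.3 224.3] 34 [259.8 235.7] 36 [ 0.4805 -0.0916  0.0588] gap 0.0005
pad [274. 231.] 1 [244.5 223.6] 33 [0.4576 0.0244 0.0407] gap 0.0098
```

View pics/g.png

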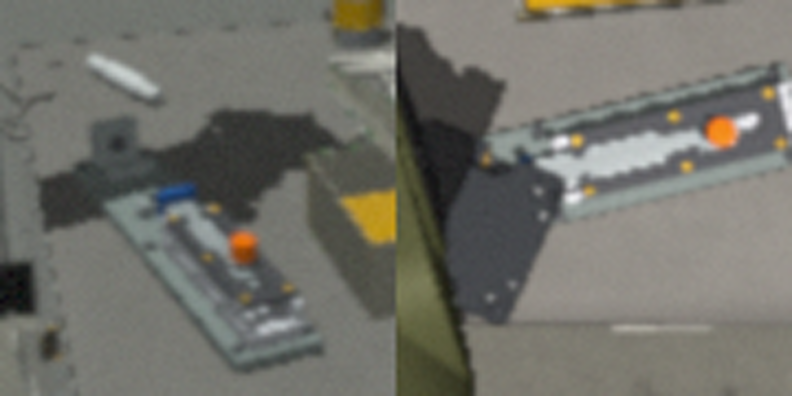

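```bash
python3 - <<'E'
from h import *
T=cv2.imread('pics/top0.png')[...,::-1].copy();S=cv2.imread('pics/S2.png')[...,::-1].copy()
f=lambda h,s,v:(v>145)&(s<60)
a=blob(T,f,(140,215,200,260));b=blob(S,f,(215,185,250,210));print(b[0],tri(a[0],b[0]))
E=[plane('top',(a[2][i]+a[2][j])/2,.013) for i,j in((0,3),(1,2))] ;print(E,np.mean(E,0),plane('top',a[0],.013))
d=E[0]-E[1];print('len',np.linalg.norm(d),'deg from y',np.degrees(np.arctan2(-d[0],d[1])))
E=[plane('side',(b[2][i]+b[2][j])/2,.013) for i,j in((0,1),(2,3))];print(E);d=E[0]-E[1];print(np.linalg.norm(d),np.degrees(np.arctan2(-d[0],d[1])))
o=np.array([.4546,.0098]);y=np.array([-.2436,.9699]);print('place',o+.075*y,'anvil face',o+.13*y)
s=get_state();r=s['tool_rot'];R=cv2.Rodrigues(r)[0];print(s['position'],np.degrees(np.arctan2(-R[0,1],R[1,1])),s['joint_positions'])
E
```

```text
[232.53225806 196.40322581] (array([0.44730043, 0.29859   , 0.01347595]), np.float64(0.001758186490249412))
[array([0.42321284, 0.34056679, 0.013     ]), array([0.46959836, 0.2563365 , 0.013     ])] [0.4464056  0.29845165 0.013     ] [0.44641711 0.2988221  0.013     ]
len 0.09615797936663317 deg from y 28.841523951225618
[array([0.42346233, 0.34087745, 0.013     ]), array([0.47046219, 0.25999121, 0.013     ])]
0.09354982438752453 30.15921404785817
place [0.43633   0.0825425] anvil face [0.422932 0.135887]
[0.46023408 0.111963   0.19043407] -23.068621474812158 [-0.62025011 -0.04777177  0.31927647  1.92815689  0.01365412  1.25687173
  0.86266975]
```

```bash
python3 -m crank '[[0.5,-0.06,0.95,0,-0.0894],[0.5,-0.06,0.95,0,-0.0894],[0.5,-0.06,0.95,0,-0.0894],[0.5,-0.06,0.95,-0.3,-0.0894],[0.5,-0.06,0.95,-0.3,-0.0894]]';python3 -m crank '[[0.5,0,0,0,0]]'; cat >> h.py <<'E'
def st():
    s=get_state();R=cv2.Rodrigues(s['tool_rot'])[0];print(s['position'].round(4),'yaw',np.degrees(np.arctan2(-R[0,1],R[1,1])).round(1),'F',s['ft_force'].round(1),s['grip_width'],s['time'])
E
python3 -c "from h import *;st()"
```

```text
time: 12.92
position: [0.4456, 0.2948, 0.1253]
tool_rot: [-1.457, -2.779, 0.014]
ft_force: [1.0, -0.2, 0.5]
grip_width: 0.498
grip_force: 0.0
time: 13.05
position: [0.45, 0.295, 0.1309]
tool_rot: [1.464, 2.778, 0.001]
ft_force: [0.7, 0.2, 0.7]
grip_width: 0.497
grip_force: 0.0
[0.45   0.295  0.1309] yaw -55.6 F [0.7 0.2 0.7] 0.4973963545951703 13.05
```

```bash
python3 -m crank '[[0.5,-0.012,0.018,-0.2,-0.0147],[0.5,-0.012,0.018,-0.45,-0.0147],[0.5,-0.012,0.018,-0.5,-0.0147],[0.5,-0.012,0.018,-0.5,-0.0147]]'; python3 -c "from h import *;st()"
```

```text
time: 13.55
position: [0.4477, 0.2998, 0.0315]
tool_rot: [1.591, 2.708, 0.004]
ft_force: [1.1, -0.0, 0.8]
grip_width: 0.503
grip_force: 0.0
[0.4477 0.2998 0.0315] yaw -60.9 F [ 1.1 -0.   0.8] 0.5032011411836658 13.55
```

Yaw and position are on the rod; descend and grip.

```bash
python3 -m crank '[[0.5,0,0,-0.06,0],[0.5,0,0,-0.12,0],[0.5,0,0,-0.135,0]]'; python3 -m crank '[[0.35,0,0,0,0],[0.2,0,0,0,0],[0.1,0,0,0,0],[0.1,0,0,0,0],[0.1,0,0,0,0]]' 25; python3 -m crank '[[0.1,0,0,0.05,0],[0.1,0,0,0.2,0],[0.1,0,0,0.4,0],[0.1,0,0,0.4,0]]'; python3 -c "from h import *;st()"
```

```text
time: 13.92
position: [0.4457, 0.2997, 0.0021]
tool_rot: [-1.59, -2.709, 0.001]
ft_force: [0.4, -0.8, -0.6]
grip_width: 0.5
grip_force: 0.0
time: 14.55
position: [0.4466, 0.3003, 0.0031]
tool_rot: [1.59, 2.709, 0.002]
ft_force: [0.3, 0.3, 1.0]
grip_width: 0.196
grip_force: 25.0
time: 15.05
position: [0.4483, 0.3015, 0.0863]
tool_rot: [1.589, 2.707, 0.01]
ft_force: [-0.1, 0.2, -2.3]
grip_width: 0.197
grip_force: 25.0
[0.4483 0.3015 0.0863] yaw -60.8 F [-0.1  0.2 -2.3] 0.19745933742275007 15.05
```

```bash
python3 -m crank '[[0.1,-0.02,-0.3,0.1,-0.02],[0.1,-0.04,-0.6,0.1,-0.042],[0.1,-0.05,-0.9,0.1,-0.042],[0.1,-0.055,-1,0.1,-0.042]]'; python3 -m crank '[[0.1,0,-0.09,0,0],[0.1,0,-0.09,0,0],[0.1,0,-0.09,0,0]]'; python3 - <<'E'
from h import *
T,S=look();st()
cv2.imwrite('pics/T3.png',T[...,::-1]);cv2.imwrite('pics/S3.png',S[...,::-1])
a=S[170:260,195:285,::-1];b=T[185:275,205:295,::-1]
cv2.imwrite('pics/g3.png',cv2.resize(cv2.hconcat([a,b]),None,fx=4.4,fy=4.4,interpolation=cv2.INTER_CUBIC))
E
```

```text
time: 15.55
position: [0.4338, 0.096, 0.1017]
tool_rot: [-1.938, -2.471, 0.003]
ft_force: [0.5, 0.5, -2.9]
grip_width: 0.201
grip_force: 25.0
time: 15.92
position: [0.4352, 0.0835, 0.1027]
tool_rot: [-1.93, -2.479, -0.001]
ft_force: [-0.4, 0.2, -2.7]
grip_width: 0.197
grip_force: 25.0
[0.4352 0.0834 0.1027] yaw -75.8 F [-0.8 -0.1 -2.4] 0.1942131991074863 16.025
```

View pics/g3.png

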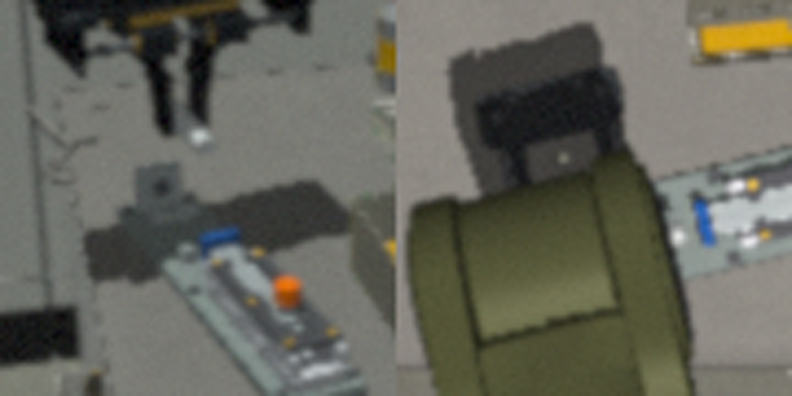

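```bash
python3 - <<'E'
from h import *
T=cv2.imread('pics/T3.png')[...,::-1].copy();S=cv2.imread('pics/S3.png')[...,::-1].copy()
o=np.array([.4546,.0098]);y=np.array([-.2436,.9699]);x=np.array([.9699,.2436])
fr=lambda p:(((p[:2]-o)@x).round(4),((p[:2]-o)@y).round(4),p[2].round(4))
a=blob(T,BL,RT);b=blob(S,BL,RS);p,e=tri(a[0],b[0]);print('pad',fr(p),e)
r=blob(S,lambda h,s,v:(v>140)&(s<60),(232,190,250,210));print(r);print('end',fr(plane('side',r[0],.1086)),fr(plane('side',(240.1,200.3),.1086)))
print('tcp',fr(np.array([.4352,.0834,.1027])))
E
```

```text
pad (np.float64(0.0003), np.float64(0.0127), np.float64(0.0422)) 0.0010129472392787242
(array([239.85714286, 200.5       ]), np.int32(14), array([[238., 199.],
       [242., 199.],
       [242., 202.],
       [238., 202.]]))
end (np.float64(0.0012), np.float64(0.045), np.float64(0.1086)) (np.float64(0.0024), np.float64(0.046), np.float64(0.1086))
tcp (np.float64(-0.0009), np.float64(0.0761), np.float64(0.1027))
```

```bash
python3 - <<'E'
from h import *
c=get_calibration('side');f=210/np.tan(np.radians(c['fovy'])/2)
o=np.array([.4546,.0098]);y=np.array([-.2436,.9699])
for yy in(.0285,.0385,.05,.066,.1235):
  for z in(.0996,.1086,.1176):
    q=np.array(c['R'])@np.r_[o+yy*y,z]+c['t'];print(yy,z,(q[:2]/q[2]*f+[c['cx'],c['cy']]).round(1))
S=cv2.imread('pics/S3.png',0);print(S[192:212,230:250])
E
```

```text
0.0285 0.0996 [241.6 205.2]
0.0285 0.1086 [241.5 202.6]
0.0285 0.1176 [241.4 200. ]
0.0385 0.0996 [240.4 204. ]
0.0385 0.1086 [240.3 201.4]
0.0385 0.1176 [240.2 198.7]
0.05 0.0996 [239.  202.6]
0.05 0.1086 [238.9 200. ]
0.05 0.1176 [238.8 197.4]
0.066 0.0996 [237.1 200.6]
0.066 0.1086 [237.  198.1]
0.066 0.1176 [236.9 195.5]
0.1235 0.0996 [230.6 194. ]
0.1235 0.1086 [230.5 191.5]
0.1235 0.1176 [230.3 189. ]
[[ 36  14  25  46  78 102 104  80  39  19  23  39  82 111 122 122 119 120
  120 122]
 [ 37  17  18  45  68  90  92  74  43  19  17  43  80 117 123 117 122 122
  121 120]
 [ 48  15  18  34  67  87  87  67  40  21  23  43  81 110 120 120 123 121
  121 120]
 [ 49  13  21  30  62  87  92  78  57  30  24  45  79 114 121 123 120 121
  122 120]
 [ 50  19  14  25  62  91  93  85  75  54  31  42  81 113 122 124 122 124
  124 121]
 [ 56  19   3  26  59  88  94  95  91  79  59  50  81 112 119 121 123 123
  121 122]
 [ 75  35  17  30  56  88  96  96 101  98  91  84  91 114 120 121 122 123
  119 120]
 [ 97  62  29  29  61  85  93 104 120 138 142 133 117 118 123 120 124 120
  122 121]
 [112  85
[... 311 characters left out ...]
 122 120
  122 123]
 [119 121 122 120 120 122 121 120 118 111 106 108 111 115 121 122 121 122
  119 123]
 [119 121 124 120 117 121 122 124 124 120 115 118 118 118 121 121 122 123
  121 124]
 [113 113 118 116 108 111 118 124 124 123 120 123 121 122 123 122 124 124
  122 123]
 [ 94  91  90  90  86  93 111 120 123 124 122 123 125 122 123 122 122 123
  123 121]
 [ 80  81  80  78  80  91 107 119 121 123 122 123 121 116 122 122 121 121
  122 121]
 [ 80  83  83  81  84  92 107 119 124 122 123 124 123 121 121 121 122 123
  122 126]
 [ 77  69  70  76  84  87 105 117 124 120 124 122 122 121 119 122 124 121
  121 122]
 [ 66  56  58  69  81  87 101 117 123 123 120 122 124 122 122 121 122 123
  123 123]]
```

```bash
python3 -m crank '[[0.1,0.012,-0.028,0,0],[0.1,0.012,-0.028,-0.2,0],[0.1,0.012,-0.028,-0.3,0],[0.1,0.012,-0.028,-0.36,0],[0.1,0.012,-0.028,-0.36,0]]';python3 -m crank '[[0.1,0,0,0,0],[0.1,0,0,0,0]]'; python3 - <<'E'
from h import *
T,S=look();st()
a=S[175:235,205:265,::-1];b=T[205:265,215:275,::-1]
cv2.imwrite('pics/g4.png',cv2.resize(cv2.hconcat([a,b]),None,fx=6.6,fy=6.6,interpolation=cv2.INTER_CUBIC))
E
```

```text
time: 16.65
position: [0.4373, 0.0763, 0.0303]
tool_rot: [-1.932, -2.477, 0.001]
ft_force: [0.4, -0.1, -1.7]
grip_width: 0.199
grip_force: 25.0
time: 16.9
position: [0.4384, 0.0767, 0.0317]
tool_rot: [1.932, 2.476, 0.003]
ft_force: [-0.4, 0.1, -3.0]
grip_width: 0.204
grip_force: 25.0
[0.4381 0.0766 0.0314] yaw -75.9 F [-0.  -0.  -1.5] 0.199496068705054 17.0
```

View pics/g4.png

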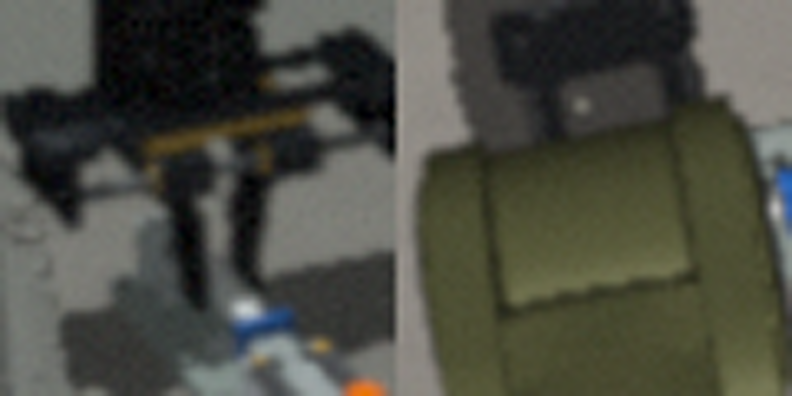

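```bash
python3 -m crank '[[0.1,-0.002,0.008,0,0],[0.1,-0.0036,0.015,0,0],[0.1,-0.0036,0.015,-0.012,0],[0.1,-0.0036,0.015,-0.024,0],[0.1,-0.0036,0.015,-0.03,0]]';python3 -m crank '[[0.1,0,0,0,0],[0.1,0,0,0,0]]'; python3 -c "from h import *;st()"
```

```text
time: 17.62
position: [0.4367, 0.0793, 0.0245]
tool_rot: [-1.933, -2.477, -0.0]
ft_force: [-0.4, -0.1, -2.4]
grip_width: 0.201
grip_force: 25.0
time: 17.88
position: [0.4369, 0.0794, 0.0248]
tool_rot: [1.933, 2.477, 0.001]
ft_force: [-0.3, 0.3, -1.4]
grip_width: 0.198
grip_force: 25.0
[0.4369 0.0794 0.0248] yaw -75.9 F [-0.3  0.3 -1.4] 0.19811135952377187 17.875
```

```bash
python3 -m crank '[[0.1,0,0,-0.005,0],[0.1,0,0,-0.009,0],[0.1,0,0,-0.009,0]]';python3 -m crank '[[0.1,0,0,-0.004,0],[0.1,0,0,-0.006,0],[0.1,0,0,-0.006,0]]'; python3 -c "from h import *;st()"
```

```text
time: 18.25
position: [0.4369, 0.0795, 0.023]
tool_rot: [1.933, 2.477, 0.001]
ft_force: [0.3, 0.5, -2.3]
grip_width: 0.198
grip_force: 25.0
time: 18.62
position: [0.4373, 0.0795, 0.0222]
tool_rot: [1.932, 2.476, 0.002]
ft_force: [-0.8, 0.4, 1.5]
grip_width: 0.195
grip_force: 25.0
[0.4373 0.0795 0.0222] yaw -75.9 F [-0.8  0.4  1.5] 0.19524171518461697 18.625
```

```bash
python3 -m crank '[[0.17,0,0,0,0],[0.25,0,0,0,0],[0.35,0,0,0,0],[0.4,0,0,0,0],[0.4,0,0,0,0]]' 5; python3 -m crank '[[0.4,0,0,0.1,0],[0.4,0,0,0.3,0],[0.4,0,0,0.6,0],[0.4,0,0,0.9,0],[0.4,0,0,0.9,0]]'; python3 -m crank '[[0.4,0,0.5,0,0],[0.4,0,1,0,0],[0.4,0,1,0,0],[0.4,0,1,0,0],[0.4,0,1,0,0]]'; python3 -m crank '[[0.4,0,0.5,0,0],[0.4,0,0.5,0,0],[0.4,0,0.5,0,0]]'; python3 - <<'E'
from h import *
T,S=look();st();pts(T,S)
a=S[180:270,205:295,::-1];b=T[195:285,220:340,::-1]
cv2.imwrite('pics/g5.png',cv2.resize(cv2.hconcat([a,b]),None,fx=3.8,fy=3.8,interpolation=cv2.INTER_CUBIC))
E
```

```text
time: 19.25
position: [0.4368, 0.0794, 0.0217]
tool_rot: [-1.933, -2.477, -0.001]
ft_force: [-0.3, -0.3, 0.3]
grip_width: 0.39
grip_force: 0.0
time: 19.88
position: [0.4401, 0.0803, 0.2068]
tool_rot: [1.93, 2.473, 0.015]
ft_force: [0.3, 1.2, -0.2]
grip_width: 0.398
grip_force: 0.0
time: 20.5
position: [0.4364, 0.2793, 0.2005]
tool_rot: [1.931, 2.478, -0.003]
ft_force: [0.1, -0.0, 0.6]
grip_width: 0.399
grip_force: 0.0
time: 20.88
position: [0.4365, 0.3801, 0.201]
tool_rot: [-1.93, -2.478, 0.001]
ft_force: [-0.3, -0.1, -0.0]
grip_width: 0.404
grip_force: 0.0
[0.4379 0.3768 0.2013] yaw -76.1 F [ 0.2 -1.  -0.5] 0.399586642527861 20.975
button [318.2 224.2] 34 [259.8 235.6] 37 [ 0.4807 -0.0914  0.0588] gap 0.0003
pad [274.6 234.9] 28 [244.3 224. ] 24 [0.452  0.0222 0.041 ] gap 0.0005
```

View pics/g5.png

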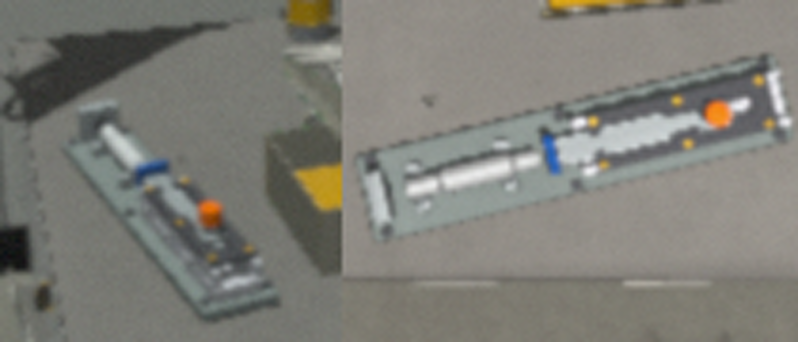

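```bash
python3 -c "
from bench import *;print(close_job())"
```

```text
the job is handed in; nothing more can be done
None
```

The job is handed in at about 21 s of robot time. The stop slid back about 59 mm and its button popped up by itself in the next hole. It met the hole's far edge at about 7 N (limit 22 N). The plug gauge lies released in both V-blocks between stop and anvil, with roughly 4 mm to the pad, and the arm was clear of everything. No verdict came back.

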